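# Draw a sauce sample from the pump jug

### The job

Draw a sample from the round sauce jug, the one with the loop handle: stand the empty steel cup upright on its drip plate, centred under its spout, let go, then press the jug's nozzle cap right down and let it spring all the way back up with the cup still there. Then stand the cup on the sample tray beside the jar. Keep the cup upright all the time, never press the jug's cap without the cup under it, leave the square canister's pump alone, and do not shift the jar, tin, sauce bottle or tape roll.

Things in the scene. Friction and masses are not known exactly. Their poses are not given: they have to be found in the camera images.
- cup: open steel sample cup, straight round wall, 52 mm outside diameter, 65 mm high, wall 2.5 mm, about 90 g (varies), standing on the table; origin at the centre of its underside, z up
- jug: sauce dispenser with a round dark bottle (90 mm) with a black loop handle on its upper back. Fixed. Origin on the table, centre of its drip plate (100 mm round, 4 mm thick), right under the spout; x axis level, from spout to bottle. The bottle leans 30 degrees to -x over the plate. Spout tip 192 mm above the table, so a gripper pointing straight down there strikes it; the -x side is open
- jug_plate (a point): centre of the top of the jug's drip plate, 4 mm above the table, under the spout
- jug_cap (a point): centre of the flat round top (36 mm across) of the jug's white nozzle cap, 249 mm above the table when up, 39 mm towards +x from the dispenser's origin. z axis: out of the cap along the bottle's axis, 30 degrees off vertical, leaning to the dispenser's -x; the cap is pressed straight against z. Spout: sticks out 50 mm to -x, 10 mm thick, centreline 8 mm below the top
- jug_pump (a joint): travel of the jug's nozzle cap in m: 0 up, 0.014 fully down; sprung, about 2.7 N to start and 9 N at the bottom; it comes up by itself
- canister: the other sauce dispenser, with a square dark bottle (84 mm) and no handle, otherwise the same. Fixed. Origin on the table, centre of its drip plate (100 mm round, 4 mm thick), right under the spout; x axis level, from spout to bottle. The bottle leans 30 degrees to -x over the plate. Spout tip 192 mm above the table, so a gripper pointing straight down there strikes it; the -x side is open
- canister_cap (a point): centre of the flat round top (36 mm across) of the canister's white nozzle cap, 249 mm above the table when up, 39 mm towards +x from the dispenser's origin. z axis: out of the cap along the bottle's axis, 30 degrees off vertical, leaning to the dispenser's -x; the cap is pressed straight against z. Spout: sticks out 50 mm to -x, 10 mm thick, centreline 8 mm below the top
- canister_pump (a joint): travel of the canister's nozzle cap in m: 0 up, 0.014 fully down; sprung, about 2.7 N to start and 9 N at the bottom; it comes up by itself
- tray: aluminium sample tray, fixed, 190 mm (x) by 120 mm (y), rim 14 mm high and 4 mm thick, floor 4 mm thick; origin at the centre of its underside. The jar stands near its +x end (x about 55 mm); the -x half is free
- jar: screw-top sample jar, 48 mm across, 70 mm high, standing at the +x end of the tray; origin at the centre of its underside. Bystander
- tin: food tin, 74 mm across, 110 mm high, upright; origin at the centre of its underside. Bystander
- vinegar: slim sauce bottle, 60 mm across, 190 mm high, upright; origin at the centre of its underside. Bystander
- tape: roll of packing tape lying flat, 84 mm across, 24 mm high; origin at the centre of its underside. Bystander
There are look-alikes about, which are no part of the job. Leave any purple look-alike of the cup alone.

How it is judged:
On the way, in this order (a step that is already met when the one before it is completed fails the run):
1. the cup stands upright and let go on the jug's drip plate, within 18 mm of its centre (horizontal distance between cup and jug_plate below 0.018 m and height (world z) of cup below 0.012 m and angle between cup's own z axis and vertical below 0.12 rad and contact force between the fingers and cup below 0.2 N and linear speed of cup below 0.02 m/s), for 0.2 s.
2. the jug's cap is pressed right down (12 mm or more of 14) with the cup under the spout (horizontal distance between cup and jug_plate below 0.018 m and height (world z) of cup below 0.012 m and angle between cup's own z axis and vertical below 0.12 rad and value of joint jug_pump above 0.012 m), for 0.05 s.
3. the jug's cap is back up (within 2 mm) with the cup still under the spout (horizontal distance between cup and jug_plate below 0.018 m and height (world z) of cup below 0.012 m and angle between cup's own z axis and vertical below 0.12 rad and value of joint jug_pump below 0.002 m), for 0.1 s.
At the end, for the whole second after the job is handed in: The cup stands upright (within 7 degrees), released and at rest on the tray's floor, wholly inside its rim; both pump caps are up (within 2 mm) (x of cup in the frame of tray between -0.068 and 0.068 m and y of cup in the frame of tray between -0.033 and 0.033 m and z of cup in the frame of tray between 0.001 and 0.008 m and angle between cup's own z axis and vertical below 0.12 rad and linear speed of cup below 0.02 m/s and value of joint each of jug_pump, canister_pump below 0.002 m); the robot touches nothing.
It fails at once if the jug's cap is pressed (over 6 mm) without the cup standing under its spout (value of joint jug_pump above 0.006 m and (horizontal distance between cup and jug_plate above 0.022 m or height (world z) of cup above 0.015 m)).
It fails at once if the square canister's cap is pressed (over 5 mm) (value of joint canister_pump above 0.005 m).
It fails at once if the cup is tipped by more than 29 degrees (angle between cup's own z axis and vertical above 0.5 rad).
It fails at once if a bystander (jar, tin, bottle, tape) is shifted by more than 30 mm (distance of any of jar, tin, vinegar, tape from where it was at the start of the episode above 0.03 m).
It also fails if it takes over 70 s, if anything falls off the work surface, if the arm or the gripper's body presses on something with over 40 N, if the wrist force passes 120 N, or if a joint passes its speed limit or range.

### The arm

A 6-joint arm with a two-finger parallel gripper is mounted at the origin on the work surface. World frame = base frame: x ahead of the robot, y to its left, z up, the work surface at z = 0. Lengths are in m, angles in rad, forces in N, time in s.
With the tool pointing down it reaches from about 0.425 to 0.95 m from the base axis. Payload 3.5 kg.
Tool frame: the origin (TCP) lies on the centre line of the jaws, within the pads' length; the fingertips stand 14 mm ahead of it and the grasp point (between the pads) lies 5 mm behind it; z points along the fingers, y is the line along which they close (so a half turn about z gives the same grasp; the last joint's range is limited). The gripper opens to 85 mm and grips with 20 to 120 N. Pads are 22 mm wide; open, the fingers measure 114 mm over their backs; the gripper's body (76 mm by 85 mm) begins 54 mm behind the grasp point. The pads swing forward as they close: fully open they stand 13 mm farther back than shut.
Start: joints at [1.176, 0.286, 1.577, -0, 1.279, -0.15], TCP at [0.164, 0.655, 0.245] pointing down, gripper open.
Joint ranges: [-2.77, 2.77], [-0.9, 2.22], [0.21, 2.48], [-1.53, 4.67], [0.24, 2.81], [-2.84, 2.84]. Speed limits (rad/s): [2.79, 2.79, 3.14, 3.14, 3.14, 3.14].

### API

Orientations are given as a rotation vector (axis times angle).
In Python, from rig import env gives the robot as it stands.
- The arm moves only by the tool carry_out, never from a script. Its arguments are lists of equal length, an entry for each row: "hand": the gripper's target within -1 to 1 (fully open at 1, half-way at 0, shut at -1); "dp": the shift along the tool's x, y, z in m, a list of three; "delta_rot": the turn, a rotation vector about the tool's x, y, z in degrees, a list of three. In form: {"hand": [hand, ...], "dp": [[tx, ty, tz], ...], "delta_rot": [[wx, wy, wz], ...]}. A call has 1 to 12 rows; each row shifts and turns the commanded pose from where the row before left it, along the tool's axes as they then stand; what a row does not reach is not made up. A row lasts 1/10 s, in which the tool goes at most 50 mm and 8.59 degrees, less where a joint would pass 70% of its speed; a pose out of reach is approached as far as the arm can. A call with a gripper value outside its range is refused whole. The fingers move at their own pace and stop on an object; the grip force is fixed at half the most. Time passes only in rows, so rows that do not move let the fingers close. It gives the time, the measured TCP pose, the force, the opening and the grip force at its end, in the units of the state.
- env.read_state(): the state, without advancing time (a new reading comes with each control period).
- env.get_image(name): name is "scene" or "top"; returns (picture, depth): 420x560x3 uint8, red, green, blue; 420x560 float32, m along the optical axis (not along the pixel's ray), 0 where there is no reading.
- env.camera_model(name): a dict with "fx", "fy", "cx", "cy" (pixels), "R" (3x3) and "t" (3): a world point X has camera coordinates R X + t. Camera axes: x right, y down, z forward; pixel columns grow to the right and rows downward; lengths in m; the calibration is good to about 2 mm. A picture is of the moment at which its call begins. camera_model takes no time and is no camera call.
- env.sign_off(): hands the job in; it is judged then, once.
The state is a dict: "time": time; "joints": joint angles; "qd": joint speeds; "tau": joint torques, N m; "ee_pos": TCP position; "tool_rot": TCP orientation; "force": force on the tool from outside, world axes, zero at the start; "wrist_torque": the same for the moment, N m; "opening": opening from 0.0 (shut) to 1.0 (fully open); "grip_force": force on a finger pad.
Only numpy, scipy, OpenCV 4.12 (cv2) and the standard library are available. Lean on these libraries where they do the work, as an engineer would, in place of code of your own. Each camera call takes 0.05 s, during which the arm holds its last target. There are 200 camera calls.

## Working session

There is one attempt and no reset: what is moved stays moved. The work goes in short steps, Python scripts to look and compute and a tool call to move; the robot and the scene stay as the last step left them, time stands still between calls to the robot, and variables do not carry over. Pictures are saved under pics/ and viewed, at most 12 in all, crops included, and the job is handed in when it is done.

Besides the shell and the picture viewer there is one more tool, called after ">>>" as name(argument=value, ...) on one line, values as JSON. carry_out: Moves the arm, as the interface text tells. Its arguments: {"type":"object","properties":{"hand":{"type":"array","items":{"type":"number"}},"dp":{"type":"array","items":{"type":"array","items":{"type":"number"}}},"delta_rot":{"type":"array","items":{"type":"array","items":{"type":"number"}}}},"required":["hand","dp","delta_rot"]}

```bash
ls; mkdir -p pics
python3 - <<'E'
from rig import env
import cv2,numpy as np
for n in("scene","top"):
    im,d=env.get_image(n); cv2.imwrite(f"pics/{n}0.png",im[...,::-1]); np.savez(f"{n}0.npz",im=im,d=d)
    c=env.camera_model(n); print(n,{k:np.round(v,3).tolist() for k,v in c.items()})
print(env.read_state())
E
```

```text
pics
scene {'fx': 437.228, 'fy': 437.228, 'cx': 280.636, 'cy': 212.698, 'R': [[0.533, 0.846, 0.012], [0.502, -0.305, -0.809], [-0.681, 0.437, -0.587]], 't': [-0.26, -0.131, 1.736]}
top {'fx': 439.813, 'fy': 439.813, 'cx': 270.791, 'cy': 207.123, 'R': [[0.0, -1.0, 0.013], [-0.98, -0.003, -0.198], [0.198, -0.013, -0.98]], 't': [-0.018, 0.559, 1.139]}
{'time': 0.1, 'joints': array([ 1.17599350e+00,  2.87167349e-01,  1.57803258e+00,  3.93612557e-05,
        1.27863749e+00, -1.49987288e-01]), 'qd': array([ 0.00075808, -0.00368173, -0.00213702, -0.00076986,  0.00195651,
       -0.00038017]), 'tau': array([ 1.41221120e-03, -4.07294905e+01, -2.93700171e+01, -1.24555654e-04,
        3.42780091e-03,  7.99931513e-06]), 'ee_pos': array([0.16333662, 0.65435065, 0.24402422]), 'tool_rot': array([-0.38353508, -3.11744633,  0.00337945]), 'force': array([-0.16355159,  0.1087156 , -0.85075685]), 'wrist_torque': array([ 0.01827518, -0.00033662, -0.00549369]), 'grip_force': 0.0, 'opening': 0.9974011019713327}
```

View pics/scene0.png

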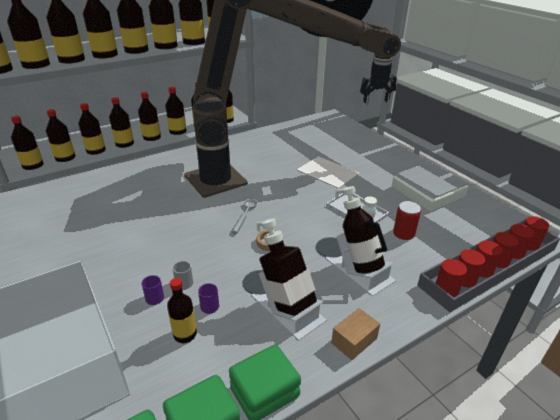

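View pics/top0.png

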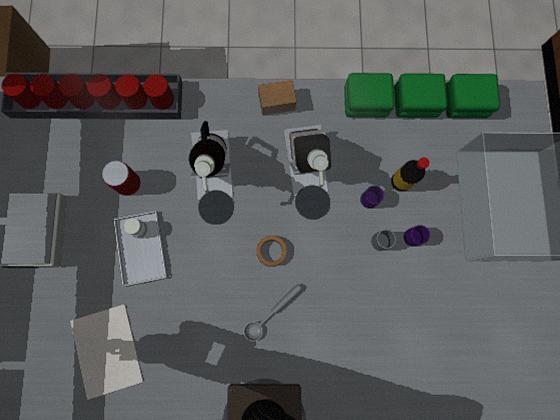

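Top view: grey cup at (384,240) with purple look-alikes at (417,236) and (372,197). The jug, with its handle at (205,130), has its plate at (216,207). The canister plate is at (312,202), the tray at (142,248) with the jar at (133,227), and the tape at (272,250).

```bash
cat > h.py <<'E'
import numpy as np,cv2
from rig import env
def cloud(n,d):
    c=env.camera_model(n); v,u=np.mgrid[:420,:560]
    P=np.stack([(u-c['cx'])/c['fx']*d,(v-c['cy'])/c['fy']*d,d],-1)
    return (P-c['t'])@c['R']
def ray(n,u,v,z):
    c=env.camera_model(n); R=np.array(c['R']); o=-R.T@np.array(c['t'])
    r=R.T@np.array([(u-c['cx'])/c['fx'],(v-c['cy'])/c['fy'],1]); return o+r*(z-o[2])/r[2]
def proj(n,X):
    c=env.camera_model(n); p=np.array(c['R'])@X+np.array(c['t']); return p[0]/p[2]*c['fx']+c['cx'],p[1]/p[2]*c['fy']+c['cy']
E
python3 - <<'E'
from h import *
np.set_printoptions(precision=4,suppress=True)
f=np.load('top0.npz'); im=f['im'];d=f['d'];P=cloud('top',d)
def win(u,v,r): m=np.zeros((420,560),bool); m[v-r:v+r+1,u-r:u+r+1]=1; return m
# plates
g=im.max(-1); print('plate px',im[207,216],im[202,312],'table',im[260,216])
for nm,(u,v) in dict(jug=(216,207),can=(312,202)).items():
    m=win(u,v,24)&(g<g[v+3,u]+18)&(P[...,2]<.02)
    cs,_=cv2.findContours(m.astype(np.uint8),0,1); c=max(cs,key=cv2.contourArea); e=cv2.fitEllipse(cv2.convexHull(c))
    print(nm,e,ray('top',*e[0],.004))
for nm,(u,v) in dict(jug=(204,165),can=(318,162)).items():
    m=win(u,v,28)&(P[...,2]>.215)&(im.min(-1)>110); q=P[m]; print(nm,'cap',len(q),q.mean(0),q.max(0),q.min(0))
m=win(384,240,16)&(P[...,2]>.055)&(P[...,2]<.08); q=P[m]; c,r=cv2.minEnclosingCircle(q[:,:2].astype(np.float32)); print('cup',len(q),c,r,q[:,2].max())
m=win(142,248,45)&(P[...,2]>.009)&(P[...,2]<.02); q=P[m]; print('tray',cv2.minAreaRect(q[:,:2].astype(np.float32)),len(q))
for nm,(u,v,h) in dict(jar=(133,227,.07),tin=(117,173,.11),tape=(272,250,.024),vin=(422,163,.19)).items():
    m=win(u,v,20)&(abs(P[...,2]-h)<.008); q=P[m]; c,r=cv2.minEnclosingCircle(q[:,:2].astype(np.float32)); print(nm,c,r)
for nm,(u,v) in dict(p1=(417,236),p2=(372,197)).items():
    m=win(u,v,16)&(P[...,2]>.055)&(P[...,2]<.08); q=P[m]; print(nm,cv2.minEnclosingCircle(q[:,:2].astype(np.float32)))
E
```

```text
plate px [41 44 47] [49 56 56] table [100 108 109]
jug ((215.8292236328125, 207.13067626953125), (33.57789611816406, 35.402015686035156), 76.7540283203125) [0.5695 0.1376 0.004 ]
can ((312.3240966796875, 201.98190307617188), (33.16746520996094, 35.138816833496094), 111.3402099609375) [ 0.5852 -0.1363  0.004 ]
jug cap 333 [0.6149 0.1431 0.2409] [0.6531 0.1677 1.2268] [ 0.3235 -0.002   0.2167]
can cap 363 [ 0.6286 -0.1253  0.2454] [ 0.6678 -0.002   1.2268] [ 0.3235 -0.1481  0.2151]
cup 87 (0.47168421745300293, -0.3235338628292084) 0.02673250436782837 0.06941363645850646
tray ((0.4530886709690094, 0.34439027309417725), (0.19041958451271057, 0.12165987491607666), 11.332101821899414) 392
jar (0.5048495531082153, 0.35119131207466125) 0.0224381722509861
tin (0.639220118522644, 0.39227551221847534) 0.035022713243961334
tape (0.44465553760528564, -0.018501335754990578) 0.041978612542152405
vin (0.6458255052566528, -0.39142799377441406) 0.014198125340044498
p1 ((0.48428866267204285, -0.41515299677848816), 0.02654009312391281)
p2 ((0.5927484035491943, -0.298644483089447), 0.02664187364280224)
```

Run:
```python
import cv2
im=cv2.imread('pics/top0.png'); cv2.imwrite('pics/crop.png',cv2.resize(im[100:300,90:340],None,fx=3,fy=3,interpolation=2))
```

```text
(no output)
```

View pics/crop.png

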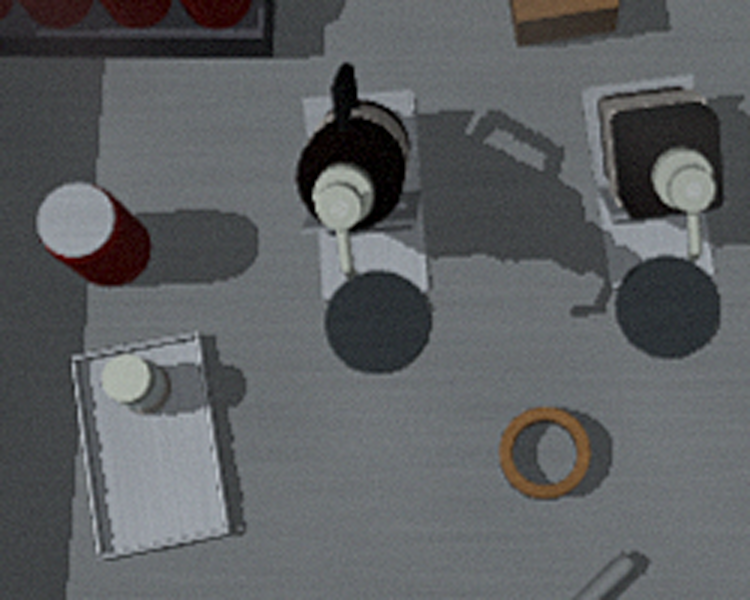

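```bash
cat >> h.py <<'E'
from scipy.spatial.transform import Rotation as Ro
def pose(yaw,tilt):
    y,t=np.radians([yaw,tilt]); f=np.array([np.cos(y),np.sin(y),0]); d=np.sin(t)*f+[0,0,-np.cos(t)]
    Y=np.array([-f[1],f[0],0]); return Ro.from_matrix(np.c_[np.cross(Y,d),Y,d]),d
def plan(pt,yaw,tilt,step=.045,rs=7.5,polar=True,p0=None,r0=None):
    s=env.read_state(); p0=s['ee_pos'] if p0 is None else p0; r0=Ro.from_rotvec(s['tool_rot']) if r0 is None else r0
    r1,_=pose(yaw,tilt); rv=(r0.inv()*r1).as_rotvec(degrees=True)
    cyl=lambda p:np.array([np.hypot(p[0],p[1]),np.arctan2(p[1],p[0]),p[2]])
    a,b=(cyl(p0),cyl(pt)) if polar else (np.array(p0),np.array(pt))
    L=np.linalg.norm([b[0]-a[0],(b[1]-a[1])*max(a[0],b[0]) if polar else b[1]-a[1],b[2]-a[2]])
    n=int(np.ceil(max(L/step,np.linalg.norm(rv)/rs,1))); q=[]
    for k in range(n+1):
        c=a+(b-a)*k/n; q.append(np.array([c[0]*np.cos(c[1]),c[0]*np.sin(c[1]),c[2]]) if polar else c)
    print('n',n,'rot/row',np.round(rv/n,2).tolist())
    print([np.round((r0*Ro.from_rotvec(rv*k/n,degrees=True)).inv().apply(q[k+1]-q[k]),3).tolist() for k in range(n)])
    return pt,r1
E
python3 - <<'E'
from h import *
np.set_printoptions(precision=4,suppress=True)
f=np.load('top0.npz'); im=f['im'];P=cloud('top',f['d'])
for nm,c,o in(('jug',(204,165),(.5695,.1376)),('can',(318,162),(.5852,-.1363))):
    q=P[c[1]-30:c[1]+30,c[0]-30:c[0]+30].reshape(-1,3); h=np.hypot(q[:,0]-o[0]-.039,q[:,1]-o[1])
    g=q[(q[:,2]>.236)&(q[:,2]<.27)&(h<.035)]; m=g.mean(0); print(nm,len(g),m,np.ptp(g,axis=0),'yaw',np.degrees(np.arctan2(m[1]-o[1],m[0]-o[0])))
    sp=q[(q[:,2]>.19)&(q[:,2]<.27)&(np.hypot(q[:,0]-o[0],q[:,1]-o[1])<.02)]; print(' spout',sp.mean(0) if len(sp) else 0)
_,d=pose(-40,45); g=np.array([.4717,-.3235,.042]); plan(g-.095*d,-40,45)
E
```

```text
jug 205 [0.611  0.1425 0.2484] [0.037  0.0345 0.0226] yaw 6.799624243526184
 spout [0.5755 0.1394 0.2212]
can 200 [ 0.6261 -0.1284  0.2486] [0.0383 0.0345 0.0221] yaw 10.891463293030966
 spout [ 0.5907 -0.1336  0.2223]
n 30 rot/row [0.34, -1.47, 0.82]
[[-0.043, -0.007, 0.004], [-0.042, -0.009, 0.006], [-0.041, -0.011, 0.007], [-0.04, -0.013, 0.008], [-0.038, -0.015, 0.009], [-0.037, -0.017, 0.01], [-0.036, -0.018, 0.011], [-0.034, -0.02, 0.011], [-0.032, -0.021, 0.012], [-0.031, -0.023, 0.013], [-0.029, -0.024, 0.013], [-0.027, -0.025, 0.014], [-0.025, -0.027, 0.014], [-0.023, -0.028, 0.014], [-0.021, -0.029, 0.014], [-0.019, -0.03, 0.014], [-0.017, -0.031, 0.014], [-0.015, -0.031, 0.014], [-0.013, -0.032, 0.013], [-0.011, -0.032, 0.013], [-0.01, -0.033, 0.012], [-0.008, -0.033, 0.012], [-0.006, -0.034, 0.011], [-0.004, -0.034, 0.01], [-0.003, -0.034, 0.009], [-0.001, -0.034, 0.008], [0.0, -0.034, 0.006], [0.002, -0.033, 0.005], [0.003, -0.033, 0.004], [0.004, -0.033, 0.002]]
```

Run:
```python
from h import *
az=lambda R,a,z:np.array([R*np.cos(np.radians(a)),R*np.sin(np.radians(a)),z])
s=env.read_state()
p,r=plan(az(.46,50,.245),-14,0)
_,d=pose(-40,45); g=np.array([.4717,-.3235,.042])
plan(g-.095*d+[0,0,.06],-40,45,p0=p,r0=r)
```

```text
n 9 rot/row [-0.01, -0.0, -0.0]
[[-0.033, -0.025, -0.0], [-0.03, -0.026, -0.0], [-0.028, -0.028, -0.0], [-0.025, -0.029, -0.0], [-0.022, -0.03, -0.0], [-0.02, -0.03, -0.0], [-0.017, -0.031, -0.0], [-0.014, -0.031, -0.0], [-0.012, -0.032, -0.0]]
n 17 rot/row [0.6, -2.6, 1.45]
[[-0.036, -0.017, 0.004], [-0.035, -0.019, 0.006], [-0.034, -0.021, 0.008], [-0.032, -0.023, 0.01], [-0.03, -0.025, 0.011], [-0.028, -0.027, 0.012], [-0.026, -0.029, 0.013], [-0.024, -0.031, 0.014], [-0.022, -0.032, 0.015], [-0.019, -0.034, 0.015], [-0.017, -0.036, 0.015], [-0.014, -0.037, 0.015], [-0.012, -0.038, 0.014], [-0.009, -0.04, 0.013], [-0.007, -0.041, 0.012], [-0.005, -0.042, 0.011], [-0.003, -0.043, 0.009]]
```

>>> carry_out(hand=[1,1,1,1,1,1,1,1,1], dp=[[-0.033,-0.025,0],[-0.03,-0.026,0],[-0.028,-0.028,0],[-0.025,-0.029,0],[-0.022,-0.03,0],[-0.02,-0.03,0],[-0.017,-0.031,0],[-0.014,-0.031,0],[-0.012,-0.032,0]], delta_rot=[[0,0,0],[0,0,0],[0,0,0],[0,0,0],[0,0,0],[0,0,0],[0,0,0],[0,0,0],[0,0,0]])

```text
time: 1.0
ee_pos: [0.2951, 0.3504, 0.2448]
tool_rot: [-0.384, -3.118, 0.001]
force: [1.1, 0.3, 0.0]
opening: 1.002
grip_force: 0.0
```

>>> carry_out(hand=[1,1,1,1,1,1,1,1,1], dp=[[-0.036,-0.017,0.004],[-0.035,-0.019,0.006],[-0.034,-0.021,0.008],[-0.032,-0.023,0.01],[-0.03,-0.025,0.011],[-0.028,-0.027,0.012],[-0.026,-0.029,0.013],[-0.024,-0.031,0.014],[-0.022,-0.032,0.015]], delta_rot=[[0.6,-2.6,1.45],[0.6,-2.6,1.45],[0.6,-2.6,1.45],[0.6,-2.6,1.45],[0.6,-2.6,1.45],[0.6,-2.6,1.45],[0.6,-2.6,1.45],[0.6,-2.6,1.45],[0.6,-2.6,1.45]])

```text
time: 1.9
ee_pos: [0.4802, 0.0459, 0.2054]
tool_rot: [0.647, 2.663, -0.2]
force: [0.7, 0.1, -0.6]
opening: 1.0
grip_force: 0.0
```

Run:
```python
from h import *
s=env.read_state(); print(s['joints'].round(3),s['ee_pos'].round(4),s['qd'].round(2))
_,d=pose(-40,45); g=np.array([.4717,-.3235,.042])
plan(g-.095*d+[0,0,.06],-40,45)
```

```text
[-0.005 -0.267  2.248 -0.31   0.828 -0.926] [0.4802 0.0459 0.2054] [-0.84 -0.12  0.26 -0.21 -0.66 -0.35]
n 8 rot/row [0.59, -2.59, 1.44]
[[-0.019, -0.034, 0.015], [-0.017, -0.035, 0.015], [-0.014, -0.037, 0.015], [-0.012, -0.038, 0.014], [-0.009, -0.039, 0.014], [-0.007, -0.04, 0.012], [-0.005, -0.041, 0.011], [-0.003, -0.042, 0.009]]
```

>>> carry_out(hand=[1,1,1,1,0.8,0.8,0.8,0.8,0.8], dp=[[-0.019,-0.034,0.015],[-0.017,-0.035,0.015],[-0.014,-0.037,0.015],[-0.012,-0.038,0.014],[-0.009,-0.039,0.014],[-0.007,-0.04,0.012],[-0.005,-0.041,0.011],[-0.003,-0.042,0.009],[0,0,0]], delta_rot=[[0.6,-2.6,1.45],[0.6,-2.6,1.45],[0.6,-2.6,1.45],[0.6,-2.6,1.45],[0.6,-2.6,1.45],[0.6,-2.6,1.45],[0.6,-2.6,1.45],[0.6,-2.6,1.45],[0,0,0]])

```text
time: 2.8
ee_pos: [0.4289, -0.2597, 0.1698]
tool_rot: [0.812, 2.268, -0.323]
force: [0.2, 0.2, -0.2]
opening: 0.898
grip_force: 0.0
```

Run:
```python
from h import *
s=env.read_state(); print(s['joints'].round(3),s['ee_pos'].round(4),Ro.from_rotvec(s['tool_rot']).as_matrix().round(3).tolist())
_,d=pose(-40,45); g=np.array([.4717,-.3235,.042]); print('want',g-.095*d+[0,0,.06])
a=plan(g-.095*d,-40,45,polar=False)
plan(g+.005*d,-40,45,step=.025,polar=False,p0=a[0],r0=a[1])
im,dd=env.get_image('top'); cv2.imwrite('pics/t1.png',cv2.resize(im[130:330,300:500,::-1],None,fx=3,fy=3))
```

```text
[-0.777 -0.348  2.467  0.23   0.274 -1.858] [ 0.4289 -0.2597  0.1698] [[-0.561, 0.634, 0.531], [0.461, 0.773, -0.436], [-0.687, 0.0, -0.726]]
want [ 0.42024085 -0.28032065  0.16917514]
n 2 rot/row [0.22, -0.79, 0.22]
[[0.019, -0.011, 0.024], [0.019, -0.011, 0.024]]
n 4 rot/row [0.0, 0.0, 0.0]
[[-0.0, -0.0, 0.025], [-0.0, -0.0, 0.025], [0.0, 0.0, 0.025], [-0.0, -0.0, 0.025]]
```

View pics/t1.png

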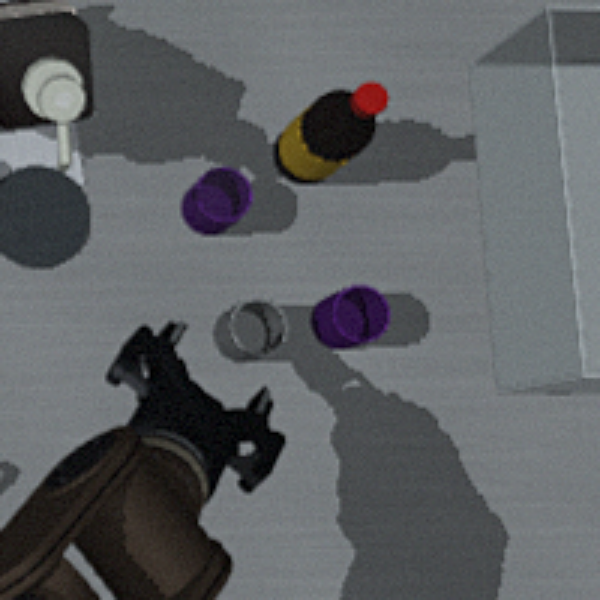

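The gripper is low-left of the cup and its open jaws face the cup (crop 255,330). No purple cup is in the way. The elbow is near its limit, so I'll fit the kinematics and choose a feasible tilt.

```bash
cat >> h.py <<'E'
from scipy.optimize import least_squares
def fk(q,k):
    h,l1,l2,L,e,x0=k
    A=Ro.from_euler('z',q[0]); p=np.array([0,0,h])+A.apply([x0,e,0])
    A=A*Ro.from_euler('y',q[1]); p=p+A.apply([0,0,l1])
    A=A*Ro.from_euler('y',q[2]); p=p+A.apply([0,0,l2])
    A=A*Ro.from_euler('z',q[3])*Ro.from_euler('y',q[4]); p=p+A.apply([0,0,L])
    return p,A*Ro.from_euler('z',q[5])
lo=np.array([-2.77,-.9,.21,-1.53,.24,-2.84]);hi=np.array([2.77,2.22,2.48,4.67,2.81,2.84])
def ik(p,yaw,tilt,k,q0):
    r1=pose(yaw,tilt)[0]
    def f(q): a,r=fk(q,k); return np.r_[(a-p)*5,(r1.inv()*r*Ro.from_euler('z',k_off)).as_rotvec()]
    s=least_squares(f,np.clip(q0,lo+.01,hi-.01),bounds=(lo,hi)); return s.x,np.abs(s.fun).max()
k_off=0
E
python3 - <<'E'
import h; from h import *
np.set_printoptions(precision=3,suppress=True)
s=env.read_state()
Q=[[1.176,.2872,1.578,0,1.2786,-.15],[-.005,-.267,2.248,-.31,.828,-.926],s['joints']]
X=[[.1633,.6544,.244],[.4802,.0459,.2054],s['ee_pos']]
sol=least_squares(lambda k:np.concatenate([fk(q,k)[0]-x for q,x in zip(Q,X)]),[.3,.45,.45,.25,.1,0]); k=sol.x
print('k',k,'res',np.abs(sol.fun).max())
R=Ro.from_rotvec(s['tool_rot']); rel=(fk(s['joints'],k)[1].inv()*R).as_rotvec(); print('tool off',rel)
h.k_off=rel[2]; np.save('k.npy',np.r_[k,rel[2]])
g=np.array([.4717,-.3235,.042]); t=np.array([.409,.335,.046]); j=np.array([.5695,.1376,.046])
for nm,G,ys in(('cup',g,(-40,-45)),('plate',j,(5,)),('tray',t,(35,28))):
  for yaw in ys:
   for ti in(30,35,40,45):
    for back,up in((0,0),(.09,0),(0,.1)):
     d=pose(yaw,ti)[1]; q,e=ik(G+(.005-back)*d+[0,0,up],yaw,ti,k,s['joints']); print(nm,yaw,ti,back,up,q,round(e,4)) if e>1e-3 or back==up else None
E
```

```text
k [0.208 0.447 0.559 0.231 0.101 0.006] res 0.0007866658826032324
tool off [-0.    -0.     1.571]
cup -40 30 0 0 [-0.8    0.148  2.249  0.224  0.24  -1.877] 0.0103
cup -40 35 0 0 [-0.824  0.133  2.262  0.465  0.24  -2.134] 0.0714
cup -40 40 0 0 [-0.875  0.122  2.308  1.135  0.24  -2.84 ] 0.1139
cup -40 40 0.09 0 [-0.838 -0.168  2.434  0.469  0.24  -2.139] 0.0302
cup -40 40 0 0.1 [-0.807 -0.078  2.299  0.303  0.24  -1.949] 0.0034
cup -40 45 0 0 [-0.875  0.11   2.31   1.145  0.24  -2.84 ] 0.1413
cup -40 45 0.09 0 [-0.891 -0.182  2.48   1.037  0.24  -2.742] 0.0775
cup -40 45 0 0.1 [-0.841 -0.095  2.319  0.644  0.24  -2.308] 0.0508
cup -45 30 0 0 [-0.776  0.151  2.242 -0.022  0.24  -1.542] 0.0154
cup -45 35 0 0 [-0.772  0.141  2.242 -0.06   0.24  -1.501] 0.0925
cup -45 40 0 0 [-0.669  0.171  2.288 -1.53   0.24   0.051] 0.1664
cup -45 40 0.09 0 [-0.774 -0.155  2.412 -0.035  0.24  -1.528] 0.0529
cup -45 40 0 0.1 [-0.776 -0.072  2.288 -0.028  0.24  -1.537] 0.0128
cup -45 45 0 0 [-0.883  0.109  2.316  1.202  0.24  -2.84 ] 0.1651
cup -45 45 0.09 0 [-0.745 -0.169  2.424 -0.266  0.24  -1.278] 0
[... 920 characters left out ...]
0.3    0.306 -1.993] 0.0681
tray 35 45 0 0 [ 0.393  0.001  2.412  1.116  0.24  -2.84 ] 0.1384
tray 35 45 0.09 0 [ 0.457 -0.237  2.48   0.297  0.257 -1.98 ] 0.1288
tray 35 45 0 0.1 [ 0.422 -0.218  2.428  0.723  0.24  -2.418] 0.0281
tray 28 30 0 0 [ 0.496  0.053  2.341 -0.018  0.24  -1.547] 0.0161
tray 28 35 0 0 [ 0.5    0.039  2.343 -0.045  0.24  -1.517] 0.0916
tray 28 40 0 0 [ 0.613  0.075  2.386 -1.53   0.24   0.058] 0.1613
tray 28 40 0.09 0 [ 0.52  -0.247  2.48  -0.141  0.266 -1.409] 0.0522
tray 28 45 0 0 [ 0.38  -0.002  2.422  1.194  0.24  -2.84 ] 0.1573
tray 28 45 0.09 0 [ 0.55  -0.231  2.48  -0.367  0.24  -1.163] 0.1138
tray 28 45 0 0.1 [ 0.496 -0.207  2.394 -0.021  0.24  -1.544] 0.0712
```

Run:
```python
import h; from h import *
np.set_printoptions(precision=2,suppress=True)
K=np.load('k.npy'); k=K[:6]; h.k_off=K[6]; s=env.read_state()
g=np.array([.4717,-.3235,.042]); t=np.array([.409,.335,.046]); j=np.array([.5695,.1376,.046])
for nm,G,y0 in(('cup',g,-45),('plate',j,4),('tray',t,28)):
  for dy in(-60,-45,-30,-15,0,15,30,45,60):
   for ti in(27,35,42):
    es=[]
    for back,up in((0,0),(.09,0),(0,.1)):
     d=pose(y0+dy,ti)[1]; best=min((ik(G+(.005-back)*d+[0,0,up],y0+dy,ti,k,q0) for q0 in(s['joints'],[np.radians(y0),0,2.2,-.9 if dy<0 else .9,.5,-1.57-(-.9 if dy<0 else .9)])),key=lambda r:r[1]); es.append(best)
    if max(e[1] for e in es)<2e-3: print(nm,y0+dy,ti,es[0][0],'margins q5,q3,q6',min(e[0][4] for e in es)-.24,2.48-max(e[0][2] for e in es),2.84-max(abs(e[0][5]) for e in es))
```

```text
cup -105 27 [-0.61  0.3   2.05 -0.68  0.75  0.15] margins q5,q3,q6 0.505604047561347 0.43355280412154196 2.688613225952094
cup -105 35 [-0.56  0.32  2.06 -0.89  0.78  0.36] margins q5,q3,q6 0.5414112309090207 0.42262934635578153 2.4781279091619046
cup -105 42 [-0.52  0.35  2.06 -1.06  0.84  0.53] margins q5,q3,q6 0.5968280146526075 0.417008770237699 2.312931265857283
cup -90 27 [-0.63  0.25  2.11 -0.7   0.6  -0.08] margins q5,q3,q6 0.3649844489709515 0.36201064053311915 2.569153692893645
cup -90 35 [-0.59  0.26  2.14 -0.98  0.61  0.2 ] margins q5,q3,q6 0.37009279176907617 0.3222974631275779 2.635189828047162
cup -90 42 [-0.55  0.29  2.16 -1.22  0.65  0.44] margins q5,q3,q6 0.4128000496352565 0.29454129240273597 2.397171823394486
cup -75 27 [-0.67  0.21  2.16 -0.65  0.46 -0.39] margins q5,q3,q6 0.2244151785566756 0.28645210560018564 2.2368625039123815
cup -75 35 [-0.64  0.21  2.21 -1.04  0.43  0.01] margins q5,q3,q6 0.18624306237074312 0.2233662600250632 2.49401460408255
cup -75 42 [-0.61  0.22  2.24 -1.41  0.45  0.38] margins q5,q3,q6 0.21353871188116935 0.1757561835653907 2.45904909
[... 3311 characters left out ...]
argins q5,q3,q6 0.22239081416561168 0.08944961633448134 2.436795489640885
tray 13 27 [ 0.56  0.08  2.3  -0.46  0.34 -0.84] margins q5,q3,q6 0.1006874487207261 0.13704687016511974 1.806847519999346
tray 13 35 [ 0.58  0.07  2.36 -1.    0.24 -0.29] margins q5,q3,q6 2.6729191471286384e-08 0.05530411372094557 2.0245523290719367
tray 28 27 [ 0.5   0.06  2.32 -0.01  0.28 -1.55] margins q5,q3,q6 0.043660753465543156 0.10127671284615625 1.2812725095500346
tray 43 27 [ 0.43  0.06  2.33  0.45  0.33 -2.28] margins q5,q3,q6 0.09467977113182208 0.09372613485773407 0.5581142449176073
tray 58 27 [ 0.38  0.07  2.32  0.66  0.45 -2.77] margins q5,q3,q6 0.2138262653839127 0.11554132859906296 0.07359092381468857
```

Run:
```python
from h import *
_,d=pose(-75,35); g=np.array([.4717,-.3235,.042])
plan(g-.09*d,-75,35,polar=False); print(d)
```

```text
n 5 rot/row [4.52, 1.63, 5.54]
[[0.003, 0.001, 0.012], [0.003, 0.002, 0.012], [0.003, 0.003, 0.012], [0.003, 0.003, 0.012], [0.003, 0.004, 0.012]]
[ 0.14845251 -0.55403229 -0.81915204]
```

>>> carry_out(hand=[0.9,0.9,0.9,0.9,0.9,0.9,0.9], dp=[[0.003,0.001,0.012],[0.003,0.002,0.012],[0.003,0.003,0.012],[0.003,0.003,0.012],[0.003,0.004,0.012],[0,0,0],[0,0,0]], delta_rot=[[4.5,1.6,5.5],[4.5,1.6,5.5],[4.5,1.6,5.5],[4.5,1.6,5.5],[4.5,1.6,5.5],[0,0,0],[0,0,0]])

```text
time: 3.55
ee_pos: [0.4441, -0.2587, 0.14]
tool_rot: [1.192, 2.233, -0.39]
force: [-0.2, 0.5, -0.8]
opening: 0.947
grip_force: 0.0
```

Run:
```python
from h import *
s=env.read_state(); print(s['joints'].round(3))
_,d=pose(-75,35); g=np.array([.4717,-.3235,.042])
plan(g+.005*d,-75,35,step=.024,polar=False)
```

```text
[-0.635 -0.178  2.369 -0.561  0.376 -0.76 ]
n 6 rot/row [1.97, 0.39, 2.49]
[[0.001, -0.003, 0.021], [0.001, -0.002, 0.021], [0.0, -0.001, 0.021], [0.0, -0.0, 0.021], [0.0, 0.0, 0.021], [-0.0, 0.001, 0.021]]
```

Run:
```python
from h import *
_,d=pose(-75,35); g=np.array([.4717,-.3235,.042])
plan(g-.09*d,-75,35,step=.024,rs=3.5,polar=False)
```

```text
n 6 rot/row [1.97, 0.39, 2.49]
[[-0.0, 0.001, 0.005], [-0.0, 0.001, 0.005], [-0.0, 0.001, 0.005], [-0.0, 0.001, 0.005], [-0.0, 0.001, 0.005], [-0.0, 0.001, 0.005]]
```

>>> carry_out(hand=[0.9,0.9,0.9,0.9,0.9,0.9,0.9], dp=[[0,0.001,0.005],[0,0.001,0.005],[0,0.001,0.005],[0,0.001,0.005],[0,0.001,0.005],[0,0.001,0.005],[0,0,0]], delta_rot=[[2,0.4,2.5],[2,0.4,2.5],[2,0.4,2.5],[2,0.4,2.5],[2,0.4,2.5],[1.8,0.3,2.4],[0,0,0]])

```text
time: 4.25
ee_pos: [0.4571, -0.2729, 0.1161]
tool_rot: [1.592, 2.071, -0.502]
force: [-0.4, 1.1, 0.2]
opening: 0.951
grip_force: 0.0
```

Run:
```python
from h import *
s=env.read_state(); print(s['joints'].round(3))
_,d=pose(-75,35); g=np.array([.4717,-.3235,.042])
plan(g+.005*d,-75,35,step=.024,polar=False)
```

```text
[-5.530e-01  2.000e-03  2.246e+00 -8.080e-01  5.770e-01 -1.930e-01]
n 4 rot/row [-0.01, 0.01, -0.02]
[[-0.0, 0.0, 0.024], [-0.0, 0.0, 0.024], [-0.0, 0.0, 0.024], [-0.0, 0.0, 0.024]]
```

Spot on. Going in and gripping.

>>> carry_out(hand=[0.9,0.9,0.9,0.9,0.9,-1,-1,-1,-1,-1,-1], dp=[[0,0,0.024],[0,0,0.024],[0,0,0.024],[0,0,0.023],[0,0,0],[0,0,0],[0,0,0],[0,0,0],[0,0,0],[0,0,0],[0,0,0]], delta_rot=[[0,0,0],[0,0,0],[0,0,0],[0,0,0],[0,0,0],[0,0,0],[0,0,0],[0,0,0],[0,0,0],[0,0,0],[0,0,0]])

```text
time: 5.35
ee_pos: [0.4715, -0.3259, 0.04]
tool_rot: [1.591, 2.067, -0.503]
force: [-2.1, 3.9, 6.9]
opening: 0.593
grip_force: 63.2
```

Run:
```python
from h import *
s=env.read_state(); p=s['ee_pos'];print(p,s['joints'].round(2))
im,_=env.get_image('scene'); cv2.imwrite('pics/s1.png',cv2.resize(im[200:350,100:260,::-1],None,fx=3,fy=3))
a=plan(p+[0,0,.08],-75,35,polar=False)
d0=pose(-75,35)[1]; rel=p-(np.array([.4717,-.3235,0])); w=Ro.from_euler('z',49,degrees=True).apply(rel)+[.5695,.1376,.004]
print('place tcp',w); d=pose(-26,35)[1]; f=np.array([d[0],d[1],0])/np.hypot(d[0],d[1])
b=plan(w-.085*f+[0,0,.08],-26,35,p0=a[0],r0=a[1])
```

```text
[ 0.47147746 -0.3258769   0.03995043] [-0.63  0.23  2.18 -1.04  0.43  0.01]
n 2 rot/row [-0.01, 0.1, -0.09]
[[-0.023, 0.0, -0.033], [-0.023, 0.0, -0.033]]
place tcp [0.57114787 0.13587266 0.04395043]
n 13 rot/row [-2.16, -0.0, -3.09]
[[0.025, 0.028, -0.018], [0.025, 0.028, -0.018], [0.025, 0.027, -0.018], [0.025, 0.027, -0.018], [0.025, 0.026, -0.018], [0.025, 0.026, -0.018], [0.025, 0.026, -0.018], [0.025, 0.025, -0.018], [0.025, 0.025, -0.018], [0.025, 0.024, -0.018], [0.025, 0.024, -0.018], [0.025, 0.024, -0.018], [0.025, 0.023, -0.018]]
```

View pics/s1.png

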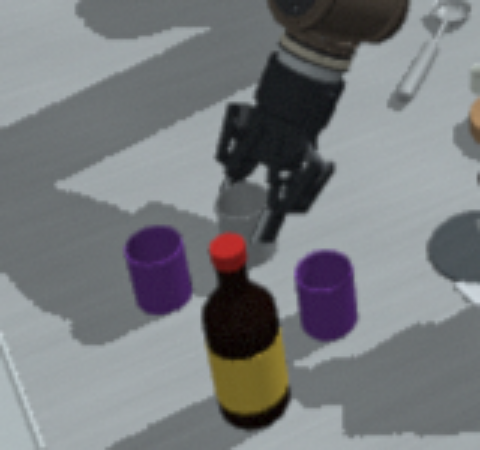

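Cup is gripped between the pads (crop 240,200) and upright, with the purple cups clear. Next I lift with a slight pull-back, then sweep over.

Run:
```python
from h import *
p=env.read_state()['ee_pos']
a0=plan(p+[0,0,.06],-75,35,polar=False,step=.02)
az=np.arctan2(p[1],p[0]); u=np.array([np.cos(az),np.sin(az),0])
a=plan(p-.05*u+[0,0,.08],-75,35,polar=False,step=.03,p0=a0[0],r0=a0[1])
w=np.array([.5711,.1359,.044]); d=pose(-26,35)[1]; f=np.array([d[0],d[1],0])/np.hypot(d[0],d[1])
b=plan(w-.085*f+[0,0,.08],-26,35,p0=a[0],r0=a[1])
```

```text
n 3 rot/row [-0.01, 0.06, -0.06]
[[-0.012, 0.0, -0.016], [-0.012, 0.0, -0.016], [-0.011, 0.0, -0.016]]
n 2 rot/row [0.0, 0.0, 0.0]
[[0.01, -0.016, -0.019], [0.01, -0.016, -0.019]]
n 11 rot/row [-2.56, -0.0, -3.65]
[[0.025, 0.033, -0.018], [0.025, 0.033, -0.018], [0.025, 0.032, -0.018], [0.025, 0.032, -0.018], [0.026, 0.032, -0.018], [0.026, 0.032, -0.018], [0.026, 0.031, -0.019], [0.026, 0.031, -0.019], [0.026, 0.031, -0.019], [0.027, 0.031, -0.019], [0.027, 0.03, -0.019]]
```

>>> carry_out(hand=[-1,-1,-1,-1,-1,-1], dp=[[-0.012,0,-0.016],[-0.012,0,-0.016],[-0.011,0,-0.016],[0.01,-0.016,-0.019],[0.01,-0.016,-0.019],[0,0,0]], delta_rot=[[0,0,0],[0,0,0],[0,0,0],[0,0,0],[0,0,0],[0,0,0]])

```text
time: 6.0
ee_pos: [0.4284, -0.2963, 0.1173]
tool_rot: [1.594, 2.07, -0.503]
force: [-0.0, -0.5, -1.3]
opening: 0.599
grip_force: 63.1
```

>>> carry_out(hand=[-1,-1,-1,-1,-1,-1,-1,-1,-1,-1,-1,-1], dp=[[0.025,0.033,-0.018],[0.025,0.033,-0.018],[0.025,0.032,-0.018],[0.025,0.032,-0.018],[0.026,0.032,-0.018],[0.026,0.032,-0.018],[0.026,0.031,-0.019],[0.026,0.031,-0.019],[0.026,0.031,-0.019],[0.027,0.031,-0.019],[0.027,0.03,-0.019],[0,0,0]], delta_rot=[[-2.56,0,-3.65],[-2.56,0,-3.65],[-2.56,0,-3.65],[-2.56,0,-3.65],[-2.56,0,-3.65],[-2.56,0,-3.65],[-2.56,0,-3.65],[-2.56,0,-3.65],[-2.56,0,-3.65],[-2.56,0,-3.65],[-2.56,0,-3.65],[0,0,0]])

```text
time: 7.2
ee_pos: [0.4935, 0.1765, 0.1197]
tool_rot: [0.566, 2.476, -0.177]
force: [-0.5, -0.6, -0.9]
opening: 0.601
grip_force: 63.3
```

Run:
```python
from h import *
s=env.read_state(); p=s['ee_pos'];print(p,s['joints'].round(2),s['opening'],s['grip_force'])
im,_=env.get_image('scene'); cv2.imwrite('pics/s2.png',cv2.resize(im[130:310,200:420,::-1],None,fx=3,fy=3))
im,dd=env.get_image('top'); P=cloud('top',dd); np.savez('t2.npz',im=im,P=P)
w=np.array([.5711,.1359,.044]); d=pose(-26,35)[1]; f=np.array([d[0],d[1],0])/np.hypot(d[0],d[1])
a=plan(w-.085*f+[0,0,.02],-26,35,polar=False,step=.02)
b=plan(w+[0,0,.02],-26,35,p0=a[0],r0=a[1],polar=False,step=.02)
```

```text
[0.49353994 0.17649092 0.11972912] [ 0.33 -0.02  2.26 -0.8   0.6  -0.18] 0.601072100602031 63.259968012571335
n 3 rot/row [-0.02, 0.01, -0.0]
[[0.011, -0.0, 0.015], [0.011, -0.0, 0.015], [0.011, -0.0, 0.015]]
n 5 rot/row [0.0, 0.0, 0.0]
[[-0.014, 0.0, 0.01], [-0.014, -0.0, 0.01], [-0.014, 0.0, 0.01], [-0.014, 0.0, 0.01], [-0.014, -0.0, 0.01]]
```

View pics/s2.png

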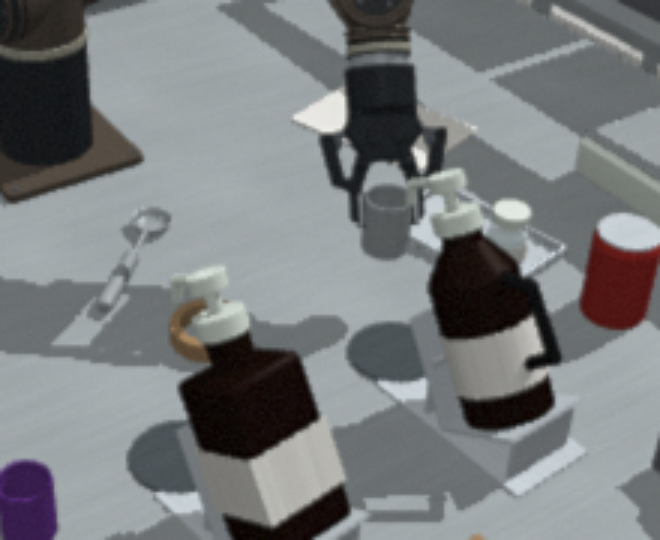

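The cup hangs upright at crop (387,222), short of the jug's spout. Lowering, then sliding in.

>>> carry_out(hand=[-1,-1,-1,-1,-1,-1,-1,-1,-1], dp=[[0.011,0,0.015],[0.011,0,0.015],[0.011,0,0.015],[-0.014,0,0.01],[-0.014,0,0.01],[-0.014,0,0.01],[-0.014,0,0.01],[-0.014,0,0.01],[0,0,0]], delta_rot=[[0,0,0],[0,0,0],[0,0,0],[0,0,0],[0,0,0],[0,0,0],[0,0,0],[0,0,0],[0,0,0]])

```text
time: 8.2
ee_pos: [0.5742, 0.1338, 0.0652]
tool_rot: [0.578, 2.47, -0.181]
force: [0.0, -0.2, -0.9]
opening: 0.597
grip_force: 63.2
```

Run:
```python
from h import *
s=env.read_state(); p=s['ee_pos'];print(p,s['force'])
w=np.array([.5711,.1359,.044])
plan(w+[0,0,.001],-26,35,polar=False,step=.007)
```

```text
[0.57415476 0.13381448 0.06521492] [ 0.01786773 -0.16208461 -0.85418621]
n 3 rot/row [-0.03, 0.07, -0.1]
[[0.005, 0.0, 0.005], [0.005, 0.0, 0.005], [0.005, 0.0, 0.005]]
```

>>> carry_out(hand=[-1,-1,-1,-1,-1], dp=[[0.005,0,0.005],[0.005,0,0.005],[0.004,0,0.005],[0,0,0],[0,0,0]], delta_rot=[[0,0,0],[0,0,0],[0,0,0],[0,0,0],[0,0,0]])

```text
time: 8.7
ee_pos: [0.5684, 0.1366, 0.044]
tool_rot: [0.574, 2.473, -0.183]
force: [-1.9, -1.0, 3.7]
opening: 0.599
grip_force: 64.1
```

Run:
```python
from h import *
s=env.read_state(); p=s['ee_pos'];print(p,s['force'])
im,dd=env.get_image('top'); P=cloud('top',dd)
q=P[170:240,180:250].reshape(-1,3)
m=(q[:,2]>.056)&(q[:,2]<.076)&(np.hypot(q[:,0]-.57,q[:,1]-.1376)<.045); print(m.sum(),q[m].mean(0))
cv2.imwrite('pics/t3.png',cv2.resize(im[110:260,120:310,::-1],None,fx=4,fy=4))
```

```text
[0.56841466 0.13663874 0.04403872] [-1.85358255 -0.96538091  3.68086474]
100 [0.5691714  0.13516942 0.06597897]
```

View pics/t3.png

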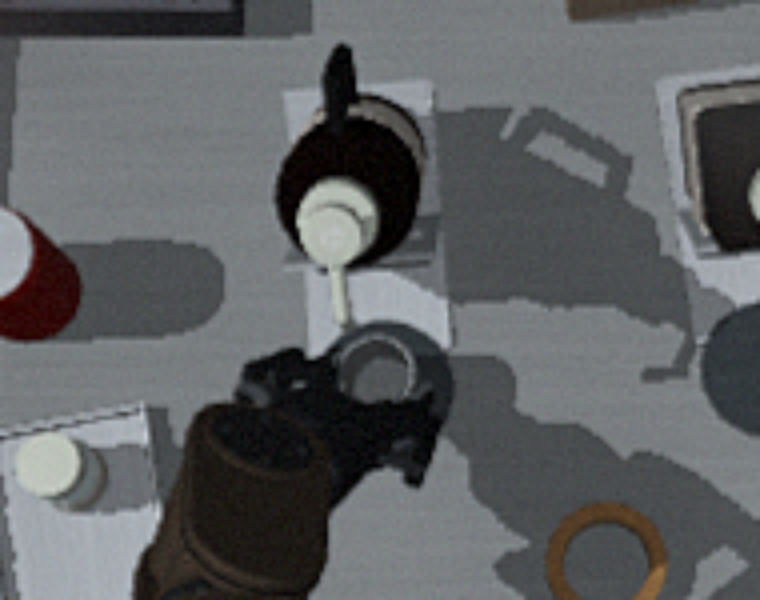

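The cup stands on the plate, its rim centred near crop (377,370), which is within about 3 mm of the plate centre. Releasing and backing off.

>>> carry_out(hand=[0.4,0.8,0.8,0.8,0.8,0.8,0.8,0.8,0.8,0.8], dp=[[0,0,0],[0,0,0],[0,0,0],[0,0,0],[0,0,0],[0,0,-0.015],[0,0,-0.025],[0,0,-0.03],[0,0,-0.03],[0,0,0]], delta_rot=[[0,0,0],[0,0,0],[0,0,0],[0,0,0],[0,0,0],[0,0,0],[0,0,0],[0,0,0],[0,0,0],[0,0,0]])

```text
time: 9.75
ee_pos: [0.5178, 0.1631, 0.1289]
tool_rot: [0.573, 2.469, -0.176]
force: [0.5, 0.6, 0.5]
opening: 0.902
grip_force: 0.0
```

Run:
```python
import h; from h import *
K=np.load('k.npy'); k=K[:6]; h.k_off=K[6]
s=env.read_state(); p=s['ee_pos'];print(p,s['force'],s['joints'].round(2))
im,dd=env.get_image('top'); P=cloud('top',dd)
q=P[170:240,180:250].reshape(-1,3)
m=(q[:,2]>.062)&(q[:,2]<.076)&(np.hypot(q[:,0]-.57,q[:,1]-.1376)<.035); print(m.sum(),cv2.minEnclosingCircle(q[m][:,:2].astype(np.float32)))
# press: cap
o=np.array([.5695,.1376,0]); yaw=6.5; r,d=pose(yaw,30); x=np.array([np.cos(np.radians(yaw)),np.sin(np.radians(yaw)),0])
cap=o+.039*x+[0,0,.249]; print('cap',cap,'d',d)
for b in(.10,.03,0,-.014): print(b,[np.round(v,3) for v in ik(cap-(.014+b)*d,yaw,30,k,s['joints'])])
plan(np.array([.44,.13,.33]),yaw,30,polar=False)
```

```text
[0.51783543 0.16312438 0.12892925] [0.5155315  0.6145099  0.54327741] [ 0.29 -0.    2.22 -0.78  0.58 -0.24]
72 ((0.5670137405395508, 0.1370103657245636), 0.026169881224632263)
cap [0.6082493  0.14201493 0.249     ] d [ 0.49678593  0.05660161 -0.8660254 ]
0.1 [array([ 0.049, -0.26 ,  1.997,  0.041,  0.882, -1.653]), np.float64(0.0)]
0.03 [array([ 0.054, -0.14 ,  2.009,  0.044,  0.751, -1.654]), np.float64(0.0)]
0 [array([ 0.056, -0.084,  2.007,  0.045,  0.696, -1.655]), np.float64(0.0)]
-0.014 [array([ 0.057, -0.057,  2.005,  0.046,  0.672, -1.656]), np.float64(0.0)]
n 5 rot/row [-3.49, 1.03, -5.51]
[[-0.014, -0.013, -0.04], [-0.012, -0.011, -0.041], [-0.011, -0.01, -0.041], [-0.009, -0.008, -0.042], [-0.008, -0.007, -0.043]]
```

Run:
```python
from h import *
yaw=6.5; r,d=pose(yaw,30); cap=np.array([.6082,.142,.249])
a=plan(np.array([.46,.14,.33]),yaw,30,polar=False,rs=3.3)
plan(cap-.064*d,yaw,30,polar=False,p0=a[0],r0=a[1],step=.03)
```

```text
n 11 rot/row [-1.59, 0.47, -2.5]
[[-0.008, -0.004, -0.017], [-0.007, -0.004, -0.017], [-0.007, -0.004, -0.018], [-0.007, -0.004, -0.018], [-0.006, -0.003, -0.018], [-0.006, -0.003, -0.018], [-0.006, -0.003, -0.018], [-0.005, -0.003, -0.018], [-0.005, -0.002, -0.018], [-0.005, -0.002, -0.019], [-0.005, -0.002, -0.019]]
n 4 rot/row [0.0, 0.0, 0.0]
[[-0.022, -0.004, 0.02], [-0.022, -0.004, 0.02], [-0.022, -0.004, 0.02], [-0.022, -0.004, 0.02]]
```

>>> carry_out(hand=[0.8,0.8,0.8,0,-1,-1,-1,-1,-1,-1,-1,-1], dp=[[-0.008,-0.004,-0.017],[-0.007,-0.004,-0.017],[-0.007,-0.004,-0.018],[-0.007,-0.004,-0.018],[-0.006,-0.003,-0.018],[-0.006,-0.003,-0.018],[-0.006,-0.003,-0.018],[-0.005,-0.003,-0.018],[-0.005,-0.002,-0.018],[-0.005,-0.002,-0.019],[-0.005,-0.002,-0.019],[0,0,0]], delta_rot=[[-1.6,0.5,-2.5],[-1.6,0.5,-2.5],[-1.6,0.5,-2.5],[-1.6,0.5,-2.5],[-1.6,0.5,-2.5],[-1.6,0.5,-2.5],[-1.6,0.5,-2.5],[-1.6,0.5,-2.5],[-1.6,0.5,-2.5],[-1.6,0.5,-2.5],[-1.6,0.5,-2.5],[0,0,0]])

```text
time: 11.0
ee_pos: [0.4622, 0.1372, 0.3312]
tool_rot: [-0.143, 2.62, 0.043]
force: [-0.2, -0.4, 0.3]
opening: 0.0
grip_force: 0.0
```

Run:
```python
from h import *
yaw=6.5; r,d=pose(yaw,30); cap=np.array([.6082,.142,.249])
plan(cap-.064*d,yaw,30,polar=False,step=.03)
```

```text
n 4 rot/row [0.02, -0.07, -0.06]
[[-0.021, -0.003, 0.02], [-0.021, -0.003, 0.02], [-0.021, -0.003, 0.02], [-0.021, -0.003, 0.02]]
```

>>> carry_out(hand=[-1,-1,-1,-1,-1,-1], dp=[[-0.021,-0.003,0.02],[-0.021,-0.003,0.02],[-0.021,-0.003,0.02],[-0.021,-0.003,0.02],[0,0,0],[0,0,0]], delta_rot=[[0,0,0],[0,0,0],[0,0,0],[0,0,0],[0,0,0],[0,0,0]])

```text
time: 11.6
ee_pos: [0.5735, 0.139, 0.2971]
tool_rot: [-0.146, 2.629, 0.043]
force: [0.6, -0.1, 0.1]
opening: -0.006
grip_force: 0.0
```

Run:
```python
from h import *
s=env.read_state(); print(s['ee_pos'],s['force'])
yaw=6.5; r,d=pose(yaw,30); cap=np.array([.6082,.142,.249])
plan(cap-.018*d,yaw,30,polar=False,step=.02)
im,_=env.get_image('scene'); cv2.imwrite('pics/s3.png',cv2.resize(im[130:310,250:430,::-1],None,fx=3,fy=3))
```

```text
[0.57346885 0.1389582  0.29708568] [ 0.55475036 -0.11601851  0.09361844]
n 3 rot/row [0.05, -0.28, -0.07]
[[-0.002, -0.0, 0.014], [-0.002, -0.0, 0.014], [-0.002, -0.0, 0.014]]
```

View pics/s3.png

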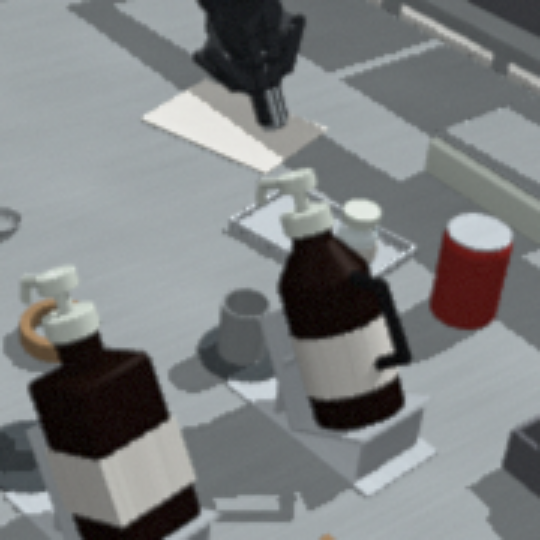

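The cup stands under the spout, crop (243,325), and the shut fingers are above the jug's cap, (297,180). Advancing and pressing.

>>> carry_out(hand=[-1,-1,-1,-1,-1,-1], dp=[[-0.002,0,0.014],[-0.002,0,0.014],[-0.002,0,0.014],[0,0,0.006],[0,0,0.004],[0,0,0]], delta_rot=[[0,-0.3,0],[0,-0.3,0],[0,-0.3,0],[0,0,0],[0,0,0],[0,0,0]])

```text
time: 12.25
ee_pos: [0.604, 0.1429, 0.2576]
tool_rot: [-0.147, 2.611, 0.045]
force: [-5.0, -0.4, 2.3]
opening: 0.002
grip_force: 2.1
```

Run:
```python
from h import *
s=env.read_state(); yaw=6.5; r,d=pose(yaw,30); cap=np.array([.6082,.142,.249])
tip=s['ee_pos']+.014*Ro.from_rotvec(s['tool_rot']).as_matrix()[:,2]; e=tip-cap
print('along',e@d,'lateral',e-d*(e@d),'F',s['force'],-s['force']@d)
```

```text
along 0.004534824712436804 lateral [0.00054445 0.00147114 0.00040847] F [-4.97428561 -0.39154706  2.31151552] 4.495148449929086
```

>>> carry_out(hand=[-1,-1,-1,-1,-1,-1], dp=[[0,0,0.003],[0,0,0.003],[0,0,0.003],[0,0,0.002],[0,0,0],[0,0,0]], delta_rot=[[0,0,0],[0,0,0],[0,0,0],[0,0,0],[0,0,0],[0,0,0]])

```text
time: 12.85
ee_pos: [0.6096, 0.1435, 0.2498]
tool_rot: [-0.147, 2.609, 0.044]
force: [-8.0, -1.4, 4.4]
opening: 0.005
grip_force: 4.3
```

Run:
```python
from h import *
s=env.read_state(); yaw=6.5; r,d=pose(yaw,30); cap=np.array([.6082,.142,.249])
tip=s['ee_pos']+.014*Ro.from_rotvec(s['tool_rot']).as_matrix()[:,2]; e=tip-cap
print('along',e@d,'lateral',e-d*(e@d),'F',s['force'],-s['force']@d)
```

```text
along 0.014114249919420856 lateral [0.00138216 0.00155617 0.00089457] F [-8.04255409 -1.38184365  4.41882166] 7.900454076941576
```

>>> carry_out(hand=[-1,-1,-1,-1,-1], dp=[[0,0,0.002],[0,0,0.002],[0,0,0.001],[0,0,0],[0,0,0]], delta_rot=[[0,0,0],[0,0,0],[0,0,0],[0,0,0],[0,0,0]])

```text
time: 13.35
ee_pos: [0.6102, 0.1436, 0.249]
tool_rot: [-0.15, 2.613, 0.043]
force: [-34.0, -6.2, 24.5]
opening: -0.003
grip_force: 19.2
```

Run:
```python
from h import *
s=env.read_state(); yaw=6.5; r,d=pose(yaw,30); cap=np.array([.6082,.142,.249])
tip=s['ee_pos']+.014*Ro.from_rotvec(s['tool_rot']).as_matrix()[:,2]; e=tip-cap
print('along',e@d,'F',s['force'],-s['force']@d)
```

```text
along 0.015068691216695719 F [-33.98994727  -6.21039482  24.45258681] 38.413807182024655
```

Bottomed out. Backing off straight.

>>> carry_out(hand=[-1,-1,-1,-1,-1,-1,-1,-1,-1,-1], dp=[[0,0,-0.004],[0,0,-0.005],[0,0,-0.006],[0,0,-0.008],[0,0,-0.01],[0,0,-0.02],[0,0,-0.02],[0,0,0],[0,0,0],[0,0,0]], delta_rot=[[0,0,0],[0,0,0],[0,0,0],[0,0,0],[0,0,0],[0,0,0],[0,0,0],[0,0,0],[0,0,0],[0,0,0]])

```text
time: 14.35
ee_pos: [0.576, 0.1394, 0.3062]
tool_rot: [-0.146, 2.61, 0.045]
force: [-0.3, -0.7, -0.5]
opening: 0.002
grip_force: 0.0
```

Run:
```python
from h import *
s=env.read_state(); print(s['ee_pos'],s['force'])
im,dd=env.get_image('top'); P=cloud('top',dd)
q=P[170:240,180:250].reshape(-1,3); m=(q[:,2]>.062)&(q[:,2]<.076)&(np.hypot(q[:,0]-.57,q[:,1]-.1376)<.035); print(m.sum(),m.sum() and cv2.minEnclosingCircle(q[m][:,:2].astype(np.float32)))
c=np.array([.567,.137]); w=np.array([c[0]-.001,c[1]-.001,.045]); d=pose(-26,35)[1]
a=plan(np.array([.47,.15,.31]),6.5,30,polar=False)
b=plan(w-.1*d,-26,35,polar=False,rs=3.3,p0=a[0],r0=a[1])
im,_=env.get_image('scene'); cv2.imwrite('pics/s4.png',cv2.resize(im[130:310,250:430,::-1],None,fx=3,fy=3))
```

```text
[0.57600268 0.13938752 0.30615168] [-0.31670116 -0.68483025 -0.48351024]
0 0
n 3 rot/row [0.06, 0.08, -0.04]
[[0.029, 0.008, -0.019], [0.029, 0.008, -0.019], [0.029, 0.008, -0.019]]
n 10 rot/row [1.75, -0.49, 2.74]
[[0.005, 0.001, 0.018], [0.005, 0.001, 0.018], [0.006, 0.001, 0.018], [0.006, 0.001, 0.018], [0.006, 0.002, 0.018], [0.006, 0.002, 0.018], [0.007, 0.002, 0.018], [0.007, 0.002, 0.017], [0.007, 0.003, 0.017], [0.007, 0.003, 0.017]]
```

View pics/s4.png

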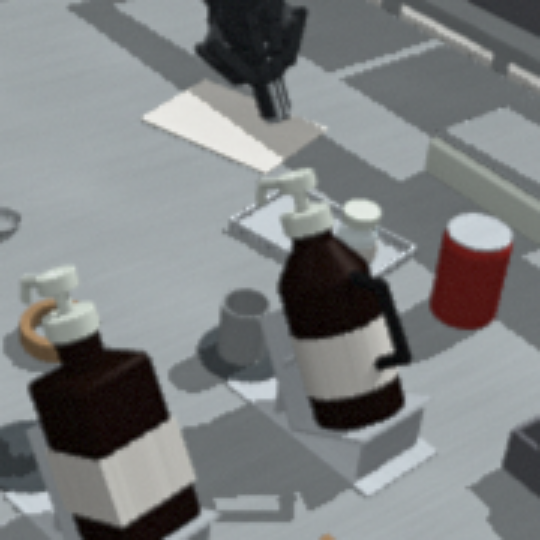

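The cap is up again at crop (297,180) and the cup has not moved, (243,325). Going back for it.

>>> carry_out(hand=[-1,-1,-1,-1], dp=[[0.029,0.008,-0.019],[0.029,0.008,-0.019],[0.029,0.008,-0.019],[0,0,0]], delta_rot=[[0,0,0],[0,0,0],[0,0,0],[0,0,0]])

```text
time: 14.85
ee_pos: [0.4676, 0.1522, 0.3117]
tool_rot: [-0.148, 2.609, 0.046]
force: [-0.1, -0.0, 0.2]
opening: 0.005
grip_force: 0.0
```

>>> carry_out(hand=[0.8,0.8,0.8,0.8,0.8,0.8,0.8,0.8,0.8,0.8,0.8,0.8], dp=[[0.005,0.001,0.018],[0.005,0.001,0.018],[0.006,0.001,0.018],[0.006,0.001,0.018],[0.006,0.002,0.018],[0.006,0.002,0.018],[0.007,0.002,0.018],[0.007,0.002,0.017],[0.007,0.003,0.017],[0.007,0.003,0.017],[0,0,0],[0,0,0]], delta_rot=[[1.75,-0.5,2.75],[1.75,-0.5,2.75],[1.75,-0.5,2.75],[1.75,-0.5,2.75],[1.75,-0.5,2.75],[1.75,-0.5,2.75],[1.75,-0.5,2.75],[1.75,-0.5,2.75],[1.75,-0.5,2.75],[1.75,-0.5,2.75],[0,0,0],[0,0,0]])

```text
time: 16.05
ee_pos: [0.5161, 0.1637, 0.1291]
tool_rot: [0.573, 2.47, -0.174]
force: [0.7, -1.0, 0.6]
opening: 0.901
grip_force: 0.0
```

Run:
```python
from h import *
s=env.read_state(); print(s['ee_pos'],s['joints'].round(2))
im,dd=env.get_image('top'); P=cloud('top',dd)
q=P[170:240,180:250].reshape(-1,3); m=(q[:,2]>.062)&(q[:,2]<.076)&(np.hypot(q[:,0]-.57,q[:,1]-.1376)<.035); print(m.sum(),m.sum() and cv2.minEnclosingCircle(q[m][:,:2].astype(np.float32)))
w=np.array([.568,.1366,.045]); d=pose(-26,35)[1]
a=plan(w-.08*d,-26,35,polar=False,rs=3.3)
plan(w,-26,35,polar=False,step=.02,p0=a[0],r0=a[1])
```

```text
[0.51614302 0.1637333  0.12911335] [ 0.29 -0.01  2.23 -0.78  0.58 -0.24]
71 ((0.5672084093093872, 0.13679195940494537), 0.026124250143766403)
n 1 rot/row [0.32, 0.3, -0.28]
[[0.001, -0.002, 0.023]]
n 4 rot/row [0.0, 0.0, 0.0]
[[0.0, -0.0, 0.02], [0.0, 0.0, 0.02], [-0.0, 0.0, 0.02], [0.0, -0.0, 0.02]]
```

>>> carry_out(hand=[0.8,0.8,0.8,0.8,0.8,0.8,-1,-1,-1,-1,-1,-1], dp=[[0.001,-0.002,0.023],[0,0,0.02],[0,0,0.02],[0,0,0.02],[0,0,0.02],[0,0,0],[0,0,0],[0,0,0],[0,0,0],[0,0,0],[0,0,0],[0,0,0]], delta_rot=[[0.3,0.3,-0.3],[0,0,0],[0,0,0],[0,0,0],[0,0,0],[0,0,0],[0,0,0],[0,0,0],[0,0,0],[0,0,0],[0,0,0],[0,0,0]])

```text
time: 17.3
ee_pos: [0.5686, 0.1369, 0.0471]
tool_rot: [0.571, 2.472, -0.179]
force: [-4.2, 0.8, 6.6]
opening: 0.604
grip_force: 63.1
```

Run:
```python
from h import *
s=env.read_state(); p=s['ee_pos']; print(p,s['force'],s['grip_force'])
r0=Ro.from_rotvec(s['tool_rot']); d=r0.as_matrix()[:,2]; print(d,pose(-26,35)[1]); f=np.array([d[0],d[1],0])/np.hypot(d[0],d[1])
a=plan(p+[0,0,.02],-26,35,polar=False,step=.02)
b=plan(p+[0,0,.10]-.085*f,-26,35,polar=False,step=.03,p0=a[0],r0=a[1])
rel=p-[.5671,.1369,.004]; w=Ro.from_euler('z',24,degrees=True).apply(rel)+[.409,.335,.004]; print('place',w)
plan(w+[0,0,.08],-2,35,step=.035,p0=b[0],r0=b[1])
```

```text
[0.56860223 0.13687265 0.04711181] [-4.23194358  0.80832502  6.56307015] 63.07798996567726
[ 0.5182355  -0.25148336 -0.81742773] [ 0.51552709 -0.25143936 -0.81915204]
n 1 rot/row [0.07, 0.17, -0.05]
[[-0.012, 0.0, -0.016]]
n 4 rot/row [0.0, 0.0, 0.0]
[[0.006, -0.0, -0.029], [0.006, -0.0, -0.029], [0.006, -0.0, -0.029], [0.006, -0.0, -0.029]]
place [0.41038348 0.33558603 0.04711181]
n 6 rot/row [-2.29, 0.0, -3.28]
[[0.019, 0.021, -0.009], [0.019, 0.022, -0.009], [0.019, 0.022, -0.009], [0.019, 0.022, -0.009], [0.019, 0.023, -0.009], [0.018, 0.023, -0.009]]
```

>>> carry_out(hand=[-1,-1,-1,-1,-1,-1], dp=[[-0.012,0,-0.016],[0.006,0,-0.029],[0.006,0,-0.029],[0.006,0,-0.029],[0.006,0,-0.029],[0,0,0]], delta_rot=[[0,0,0],[0,0,0],[0,0,0],[0,0,0],[0,0,0],[0,0,0]])

```text
time: 17.9
ee_pos: [0.4904, 0.1755, 0.149]
tool_rot: [0.57, 2.472, -0.175]
force: [1.3, 0.3, -0.5]
opening: 0.594
grip_force: 63.0
```

>>> carry_out(hand=[-1,-1,-1,-1,-1,-1,-1,-1], dp=[[0.019,0.021,-0.009],[0.019,0.022,-0.009],[0.019,0.022,-0.009],[0.019,0.022,-0.009],[0.019,0.023,-0.009],[0.018,0.023,-0.009],[0,0,0],[0,0,0]], delta_rot=[[-2.3,0,-3.3],[-2.3,0,-3.3],[-2.3,0,-3.3],[-2.3,0,-3.3],[-2.3,0,-3.3],[-2.3,0,-3.3],[0,0,0],[0,0,0]])

```text
time: 18.7
ee_pos: [0.4086, 0.3346, 0.1247]
tool_rot: [0.041, 2.532, -0.016]
force: [0.4, -0.6, -0.9]
opening: 0.597
grip_force: 63.1
```

Run:
```python
from h import *
s=env.read_state(); p=s['ee_pos']; print(p,s['joints'].round(2),s['grip_force'])
w=np.array([.4104,.3356,.0471])
a=plan(w+[0,0,.02],-2,35,polar=False,step=.025)
plan(w,-2,35,polar=False,step=.007,p0=a[0],r0=a[1])
```

```text
[0.40858606 0.33458672 0.12467583] [ 0.66 -0.04  2.26 -0.77  0.56 -0.29] 63.06237392127514
n 3 rot/row [-0.01, -0.02, 0.05]
[[0.011, 0.0, 0.016], [0.011, 0.0, 0.016], [0.011, 0.0, 0.016]]
n 3 rot/row [0.0, 0.0, 0.0]
[[0.004, 0.0, 0.005], [0.004, 0.0, 0.005], [0.004, 0.0, 0.005]]
```

>>> carry_out(hand=[-1,-1,-1,-1,-1,-1,-1], dp=[[0.011,0,0.016],[0.011,0,0.016],[0.011,0,0.016],[0.004,0,0.005],[0.004,0,0.005],[0.003,0,0.005],[0,0,0]], delta_rot=[[0,0,0],[0,0,0],[0,0,0],[0,0,0],[0,0,0],[0,0,0],[0,0,0]])

```text
time: 19.4
ee_pos: [0.4092, 0.3346, 0.0487]
tool_rot: [0.042, 2.53, -0.015]
force: [0.3, 0.3, -1.4]
opening: 0.597
grip_force: 63.0
```

Run:
```python
from h import *
s=env.read_state(); print(s['ee_pos'],s['force'])
im,dd=env.get_image('scene'); cv2.imwrite('pics/s5.png',cv2.resize(im[130:260,270:430,::-1],None,fx=4,fy=4))
```

```text
[0.40924401 0.33458857 0.04867547] [ 0.32880789  0.29051199 -1.37842399]
```

View pics/s5.png

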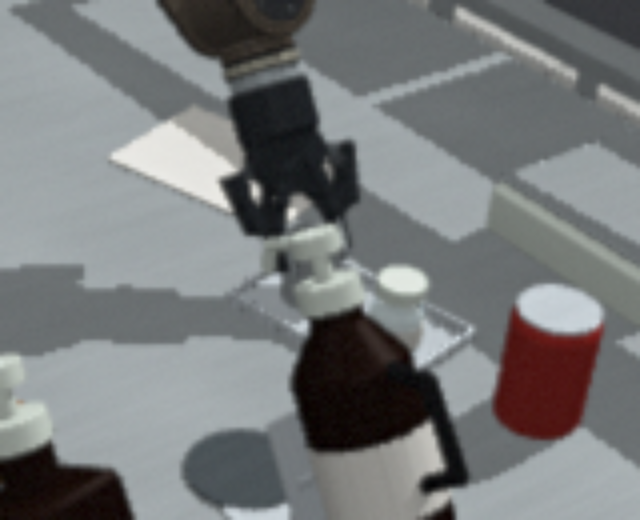

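The cup is over the tray, mostly hidden behind the jug's cap, with the jar at crop (400,300). There is no contact yet, so I lower another 3 mm.

>>> carry_out(hand=[-1,-1,-1,-1,-1], dp=[[0.001,0,0.001],[0.001,0,0.001],[0,0,0.001],[0,0,0],[0,0,0]], delta_rot=[[0,0,0],[0,0,0],[0,0,0],[0,0,0],[0,0,0]])

```text
time: 19.95
ee_pos: [0.41, 0.3354, 0.0471]
tool_rot: [0.042, 2.527, -0.013]
force: [-2.3, -2.3, 6.1]
opening: 0.597
grip_force: 63.9
```

Contact. Releasing and backing off.

>>> carry_out(hand=[0.4,0.8,0.8,0.8,0.8,0.8,0.8,0.8,0.8,0.8,0.8], dp=[[0,0,0],[0,0,0],[0,0,0],[0,0,0],[0,0,0],[0,0,-0.015],[0,0,-0.025],[0,0,-0.03],[0,0,-0.03],[0,0,-0.02],[0,0,0]], delta_rot=[[0,0,0],[0,0,0],[0,0,0],[0,0,0],[0,0,0],[0,0,0],[0,0,0],[0,0,0],[0,0,0],[0,0,0],[0,0,0]])

```text
time: 21.05
ee_pos: [0.3404, 0.3385, 0.1462]
tool_rot: [0.041, 2.527, -0.009]
force: [0.3, -0.1, -0.2]
opening: 0.899
grip_force: 0.0
```

Run:
```python
from h import *
s=env.read_state(); print(s['ee_pos'],s['force'])
im,dd=env.get_image('top'); P=cloud('top',dd); q=P.reshape(-1,3)
m=(q[:,2]>.062)&(q[:,2]<.076)&(np.hypot(q[:,0]-.409,q[:,1]-.335)<.04); c,r=cv2.minEnclosingCircle(q[m][:,:2].astype(np.float32)); print(m.sum(),c,r,q[m][:,2].max())
a=np.radians(11.3); v=np.array(c)-[.453,.344]; print('tray frame',v@[np.cos(a),np.sin(a)],v@[-np.sin(a),np.cos(a)])
cv2.imwrite('pics/t4.png',cv2.resize(im[180:330,80:230,::-1],None,fx=3,fy=3))
```

```text
[0.34042469 0.33849116 0.14620907] [ 0.33487277 -0.06698595 -0.17699639]
77 (0.4094919264316559, 0.3351849317550659) 0.02613191492855549 0.07397906697245082
tray frame -0.04439193334007219 -0.00011894587793426746
```

View pics/t4.png

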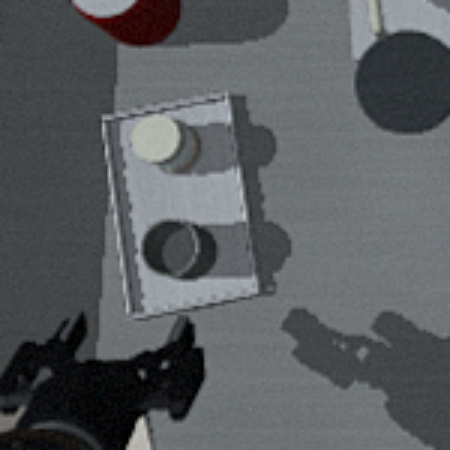

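The cup stands upright inside the tray at crop (180,250), beside the jar at (158,140), and the gripper is clear. Handing in.

```bash
python3 -c "
from rig import env
print(env.sign_off())"
```

```text
the job is handed in; nothing more can be done
None
```

I drew the sample from the jug with the cup centred under its spout, stood the cup upright on the tray beside the jar, and handed in at about 21 s; the hand-in gave no verdict.

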